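Unlock the GO plug gauge from its keeper hook and gauge a bore

ROBOT

A 7-joint arm with a two-finger parallel gripper is mounted at the origin on the work surface; the furniture and walls round the work are solid. World frame = base frame: x ahead of the robot, y to its left, z up, the work surface at z = 0. Lengths are in m, angles in degrees, forces in N, time in s.
With the tool pointing down it reaches from about 0.4 to 0.875 m from the base axis. Payload 19.3 kg.
Tool frame: the origin (TCP) lies between the finger pads; the fingertips stand manip.tcp_to_tips ahead of it and the grasp point (between the pads) lies 6 mm ahead of it (manip.tcp_to_tips is the distance from the TCP to the fingertips, in m); z points along the fingers, y is the line along which they close (so a half turn about z gives the same grasp; the last joint's range is limited). The gripper opens to 85 mm and grips with 20 to 120 N. Pads are 22 mm wide; open, the fingers measure 114 mm over their backs; the gripper's body (76 mm by 85 mm) begins 54 mm behind the grasp point. The pads swing forward as they close: fully open they stand 13 mm farther back than shut.
Start: joints at [60.722, 29.874, -2.08, 91.645, 1.215, 58.505, -6.463], TCP at [0.267, -0.565, 0.256] pointing down, gripper open.
Joint ranges: [-166.77, 166.77], [-17.47, 122.26], [-85.68, 81.53], [9.62, 139.38], [-72.42, 252.41], [9.2, 110.78], [-144.41, 144.41]. Speed limits (degrees/s): [108.29, 108.29, 136.94, 136.94, 172.46, 172.46, 172.46].

INTERFACE

Orientations are given as [roll, pitch, yaw] about the fixed x, y, z axes, in that order (R = Rz(yaw) Ry(pitch) Rx(roll)).
In Python, from bench import manip, inverse_kinematics, cams, order gives the robot as it stands. The module is installed in compiled form; this text tells all that it offers. Calls block until the motion is done:
- manip.movep(position, orientation): joint-space move of the TCP to a pose.
- manip.move_straight(position, rot=None, max_speed=0.15): straight line of the TCP; rot=None keeps the orientation; max_speed is the mean speed in m/s.
- manip.movej(angles): joint-space move.
- manip.set_gripper(opening, force=None): finger opening in m; force is the grip in N (None keeps the last); returns when the fingers have stopped.
- manip.hold(seconds).
- inverse_kinematics(position, orientation): joint angles nearest the present ones, or None.
- manip.observe(): the state.
- cams.grab_frame(name): name is "scene" or "top"; returns a dict with "img" (400x640x3 uint8, red, green, blue), "z_map" (400x640 float32, m along the optical axis (not along the pixel's ray), 0 where there is no reading), "fx", "fy", "cx", "cy" (pixels), "k1" (the pictures are not rectified: a ray, as slopes to the right and down, at radius r is drawn at 1 + k1 r^2 times it, then the intrinsics apply), "R" (3x3) and "t" (3): a world point X has camera coordinates R X + t. Camera axes: x right, y down, z forward; pixel columns grow to the right and rows downward; lengths in m; the calibration is good to about 2 mm. A picture is of the moment at which its call begins.
A pose or a line that the arm cannot do raises manip.MotionError and nothing moves.
- order.close_job(): hands the job in; it is judged then, once.
The state is a dict: "clock": time; "joints": joint angles; "qd": joint speeds; "joint_torque": joint torques, N m; "ee_pos": TCP position; "orientation": TCP orientation; "force": force on the tool from outside, world axes, zero at the start; "torque": the same for the moment, N m; "gripper_width": finger opening in m; "grip_force": force on a finger pad.
Only numpy, scipy, OpenCV 4.12 (cv2) and the standard library are available. Lean on these libraries where they do the work, as an engineer would, in place of code of your own. Each camera call takes 0.05 s, during which the arm holds its last target. There are 200 camera calls.

TASK

Check the bore of the clamped valve body with the GO plug gauge, the hanging gauge with the longer plug. Its hook is locked by a spring keeper: press the keeper back with the gauge to its stop, feeling for it and not forcing it, and keep it pressed while you lift the gauge up and off; then lower the plug gently into the bore until the gauge's shoulder sits on the block, and leave it standing there. Leave the short gauge on its hook and everything else where it is.

Things in the scene. Friction and masses are not known exactly. Their poses are not given: they have to be found in the camera images.
- long_gauge_grip (a point): Centre of the GO gauge's handle. The gauge is loose, 0.14 to 0.24 kg, and hangs upright on one of two hooks. From the top: aluminium handle 16 x 16 mm, 40 mm tall (20 mm above and below this point); steel hub 20 mm across, 28 mm tall; plug 16 mm across, 32 mm long, end chamfered 1.5 mm. Its z is up along the handle, x and y square to the handle's sides, y along the hanging pin.
- long_gauge_pin (a point): Centre of the GO gauge's hanging pin, 34 mm below the grip point: a steel cross pin 8 mm thick, 54 mm long, sticking out of the middle of the hub on both sides. Axes as the grip point; they are the rack's axes while it hangs.
- long_gauge_shoulder (a point): Centre of the GO gauge's shoulder, the flat underside of the hub (20 mm across) where the plug begins: 14 mm below the pin's axis, 48 mm below the grip point. The plug's end is 32 mm below it.
- short_gauge_pin (a point): Centre of the hanging pin of the NO-GO gauge, which is the same but for its plug, 18 mm across and only 13 mm long. It hangs on the other hook and stays there.
- gauge_rack: Fixed grey metal rack, foot 120 x 225 mm, back plate 128 mm high. Origin on the mat below the middle between the hooks; x from the hooks' open front to the back plate, y to the left hook, z up. Each hook is a fork of two steel prongs (7 mm thick, 32 mm apart inside, pointing to -x): the gauge hangs between them, its pin across both. Only the gauges are higher than 137 mm.
- hook_left (a point): Left hook, at rack y +60 mm, 125 mm above the mat: where a hanging gauge's pin centre rests; rack's axes. Each prong turns up into a nose in front of the pin, whose lip reaches back over it, 1.5 mm above the pin; the lip's top is 11.5 mm above this point. The two hooks are set differently: the lip's rear edge is anywhere from 5 to 10 mm behind (+x) this point.
- hook_right (a point): Right hook, the same, at rack y -60 mm. A gauge comes off only pressed back (rack's +x) against the keeper until its pin is wholly behind the lips (about 9 to 14 mm), that is to the keeper's stop or within about 1 mm of it, and lifted while held there until the pin is over the lips (16 mm or more up). After 60 mm the plug's end is clear of the hook too.
- keeper_left (a joint): Travel (m) of the left hook's keeper, a sprung steel pad 18 mm wide, 13 mm below to 11 mm above the hook point, that bears on the hub from behind and holds the pin under the lips. 0 at rest, grows as it is pressed back along the rack's +x to a hard stop, somewhere from 0.010 to 0.015. Spring 2.3 N at rest, 0.45 N more per mm, 6.8 to 9 N at the stop; 0.4 mm of slack before it.
- keeper_right (a joint): Travel of the right hook's keeper; the same kind, but its stop is set differently.
- bore (a point): Centre of the mouth of the bore in the top of the valve body, a fixed aluminium block 64 x 56 x 42 mm held by two toe clamps on a dark plate. The mouth is 52 mm above the mat, z up, x and y along the block's sides. Bore 17.2 mm across, chamfered 1.5 mm, 42 mm deep. Nothing of the fixture is higher than the block's top.
- housing_a: White moulded housing 25 x 28 x 24 mm, loose, in front of the fixture. Origin under its centre. A bystander.
- housing_b: The same, near housing_a. A bystander.
- housing_c: The same, behind the fixture. A bystander.
- green_driver: Screwdriver with a green handle, 152 mm long and 33 mm high, lying in front of the rack. Origin under its middle. A bystander.
- grease_tin: Round tin, 54 mm across and 24 mm high, left of the rack. A bystander.
- label_roll: Roll of labels, 59 mm across and 30 mm high, at the right of the table. A bystander.
There are look-alikes about, which are no part of the job. Of the things that look like the part that bears bore, the larger one is meant.

How it is judged:
By the outcome, as a careful person would: the job done as asked, in the order asked, and still so for the second after the job is handed in, with the robot touching nothing.
It also fails if it takes over 72 s, if anything falls off the work surface, if the arm or the gripper's body presses on something with over 40 N, if the wrist force passes 120 N, or if a joint passes its speed limit or range.

## Working session

There is one attempt and no reset: what is moved stays moved. The work goes in short steps, each a Python script; the robot and the scene stay as the last script left them, time stands still between calls to the robot, and variables do not carry over. Pictures are saved under pics/ and viewed, at most 10 in all, crops included, and the job is handed in when it is done.

```bash
mkdir -p pics
cat > h.py <<'E'
import numpy as np, cv2
from bench import manip, inverse_kinematics, cams, order
def grab(n):
    f=cams.grab_frame(n); np.savez(f'{n}.npz',**f); return f
def load(n): 
    d=np.load(f'{n}.npz'); return {k:d[k] for k in d.files}
def ray(f,u,v):
    xd=(u-f['cx'])/f['fx']; yd=(v-f['cy'])/f['fy']; x,y=xd,yd
    for _ in range(20):
        s=1+f['k1']*(x*x+y*y); x,y=xd/s,yd/s
    return np.array([x,y,np.ones_like(x)])
def plane(f,u,v,z):
    d=f['R'].T@ray(f,u,v); c=-f['R'].T@f['t']; return c+d*(z-c[2])/d[2]
def depth(f,u,v):
    z=f['z_map'][int(round(v)),int(round(u))]; return f['R'].T@(ray(f,u,v)*z-f['t'])
def proj(f,X):
    p=f['R']@np.asarray(X)+f['t']; x,y=p[0]/p[2],p[1]/p[2]; s=1+f['k1']*(x*x+y*y)
    return np.array([f['fx']*x*s+f['cx'],f['fy']*y*s+f['cy']])
def cloud(f):
    v,u=np.mgrid[0:400,0:640]; r=ray(f,u.astype(float),v.astype(float)).reshape(3,-1)
    z=f['z_map'].reshape(-1); return ((f['R'].T@(r*z-f['t'][:,None])).T).reshape(400,640,3)
E
python3 - <<'E'
from h import *
for n in("scene","top"):
    f=grab(n); cv2.imwrite(f'pics/{n}1.png',cv2.resize(f['img'][:,:,::-1],(800,500)))
    print(n,-f['R'].T@f['t'],f['R'][2],f['fx'])
s=manip.observe(); print(s['ee_pos'],s['orientation'],s['clock'],manip.tcp_to_tips)
E
```

```text
scene [-0.02741957  0.76698119  0.60016844] [ 0.49160526 -0.73718604 -0.4635526 ] 363.33645125780686
top [ 0.33908466 -0.04515774  1.42389698] [ 0.13059716  0.01423806 -0.99133327] 484.9929472066637
[ 0.26651905 -0.56501664  0.25577353] [-1.79939660e+02  1.48979164e-03  2.52540645e+01] 0.1 0.025
```

View pics/scene1.png

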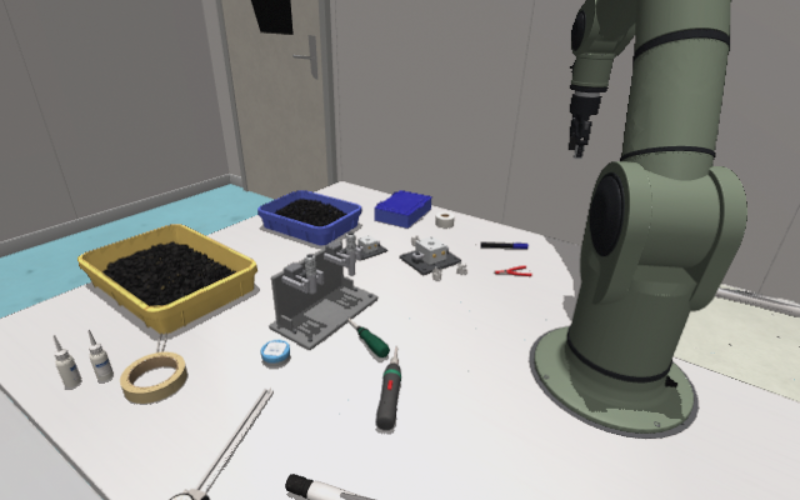

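View pics/top1.png

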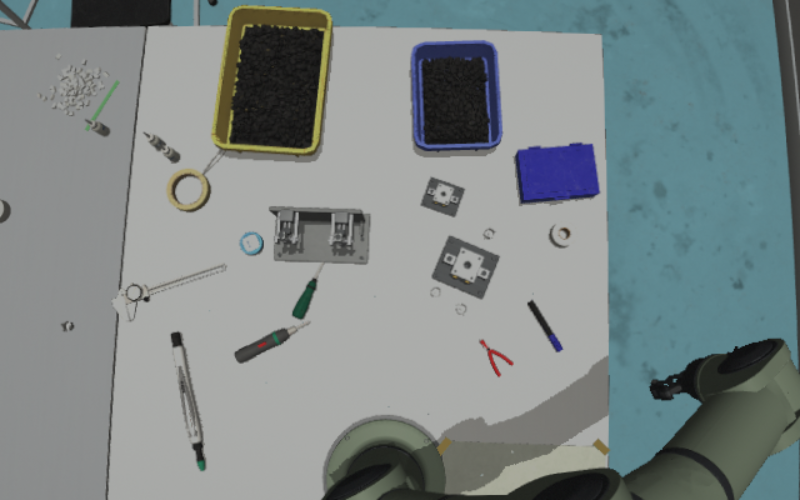

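Scene view: the rack with two gauges is at about (320,290), and the fixtures are at (432,252) and (368,247). Top view: the rack is at (320,235). The bore candidates are the blocks at (466,266) and (443,195). The one at (466,266) is larger, with the housings around it, so it fits. I'll confirm both in an enlarged crop.

Run:
```python
from h import *
a=load('scene')['img'][:,:,::-1]; b=load('top')['img'][:,:,::-1]
A=cv2.resize(a[175:280,210:310],(400,420),interpolation=2)   # x4
B=cv2.resize(b[155:220,210:310],(400,260),interpolation=2)
C=cv2.resize(b[135:245,330:410],(232,319),interpolation=2)
m=np.zeros((600,800,3),np.uint8); m[:420,:400]=A; m[:260,400:]=B; m[270:589,400:632]=C
cv2.imwrite('pics/crop1.png',m)
f=load('top');P=cloud(f)
# rack: high points
m=(P[...,2]>.05)&(P[...,2]<.25)
v,u=np.nonzero(m[155:225,205:305]);v+=155;u+=205
q=P[v,u]
for lo,hi in((.05,.11),(.11,.124),(.124,.132),(.132,.14),(.14,.2)):
    k=(q[:,2]>lo)&(q[:,2]<hi); print(lo,k.sum(),q[k].min(0) if k.any() else'',q[k].max(0) if k.any() else '', u[k].min() if k.any() else '')
v,u=np.nonzero((P[185:240,345:400,2]>.045));v+=185;u+=345;q=P[v,u];print(len(q),q.mean(0),q.min(0),q.max(0))
```

```text
0.05 172 [0.52058316 0.0674528  0.05102173] [0.59727765 0.26915821 0.10999326] 218
0.11 330 [0.52018526 0.0690609  0.11002377] [0.60350873 0.27107664 0.12397521] 215
0.124 309 [0.52037499 0.06849371 0.12401604] [0.60255254 0.27049418 0.1319562 ] 215
0.132 286 [0.52022848 0.08946244 0.13208073] [0.59632295 0.25344683 0.13994704] 219
0.14 149 [0.52194652 0.09125922 0.14009855] [0.59193561 0.24850607 0.18357929] 220
422 [ 0.48878698 -0.16832539  0.09326278] [ 0.33908466 -0.20820973  0.04504061] [ 0.5322574  -0.04515774  1.42389698]
```

View pics/crop1.png

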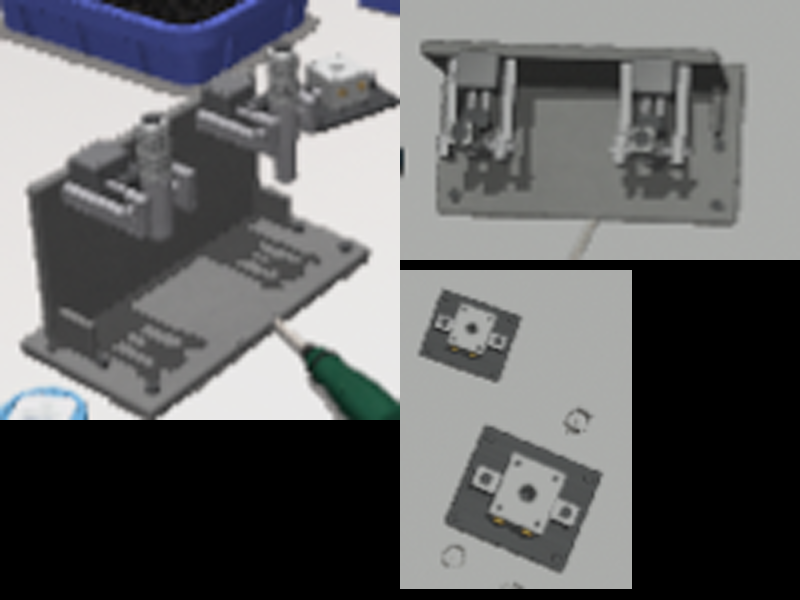

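The gauges are at crop (152,175) on the left hook and (285,112) on the right hook. The right one is drawn longer (about 135 px against 120 px) although it is farther away, so GO looks to be on the right hook. The block with the larger plate, at crop (527,492), is the bore's. Next I'll measure these numerically.

Run:
```python
from h import *
T=load('top');S=load('scene');PT=cloud(T);PS=cloud(S)
box=lambda P:(P[...,0]>.47)&(P[...,0]<.63)&(P[...,1]>.02)&(P[...,1]<.30)
for n,f,P in(('T',T,PT),('S',S,PS)):
    m=box(P)&(P[...,2]>.150)&(P[...,2]<.2)
    k,l,st,c=cv2.connectedComponentsWithStats(m.astype(np.uint8),connectivity=8)
    for i in range(1,k):
        if st[i,4]<5: continue
        q=P[l==i]; print(n,st[i],c[i],'mean',q.mean(0).round(4),'med',np.median(q,0).round(4),'max z',q[:,2].max())
        if n=='T':
            t=(l==i)&(P[...,2]>.174); v,u=np.nonzero(t); print('   top face',t.sum(),plane(f,u.mean(),v.mean(),.179).round(4))
# back plate: points 0.11<z<0.131 max x
m=(PT[...,2]>.115)&(PT[...,2]<.131)&box(PT); q=PT[m]
ys=np.arange(.075,.27,.008); e=np.array([(y,q[abs(q[:,1]-y)<.004,0].max()) for y in ys if (abs(q[:,1]-y)<.004).any()])
p=np.polyfit(e[:,1-1],e[:,1],1); print('plate rear x=',p,'yaw deg',-np.degrees(np.arctan(p[0])), np.abs(np.polyval(p,e[:,0])-e[:,1]).max())
# foot rect
m=((PT[...,2]>.003)&(PT[...,2]<.2)&(PT[...,0]>.44)&(PT[...,0]<.63)&(PT[...,1]>.03)&(PT[...,1]<.30))
print('foot yrange',PT[m&(PT[...,2]<.02)].min(0),PT[m&(PT[...,2]<.02)].max(0))
# block top
for n,f,P in(('T',T,PT),('S',S,PS)):
    m=(P[...,2]>.046)&(P[...,2]<.06)&(P[...,0]>.43)&(P[...,0]<.56)&(P[...,1]>-.23)&(P[...,1]<-.09)
    k,l,st,c=cv2.connectedComponentsWithStats(m.astype(np.uint8)); i=1+st[1:,4].argmax()
    cn=cv2.findContours((l==i).astype(np.uint8),0,2)[0][0]; r=cv2.minAreaRect(cn)
    h=plane(f,r[0][0],r[0][1],.052); bx=cv2.boxPoints(r); print(n,'block',st[i],r,h.round(4),[plane(f,*b,.052)[:2].round(3).tolist() for b in bx])
    g=cv2.cvtColor(f['img'],7); x,y,w,hh=st[i][:4]; sub=g[y:y+hh,x:x+w].astype(int)
    cv=cv2.erode(cv2.drawContours(np.zeros_like(g),[cn],-1,1,-1),np.ones((5,5)))
    d=((g<0.75*np.median(g[l==i]))&(cv>0)); kk,ll,ss,cc=cv2.connectedComponentsWithStats(d.astype(np.uint8))
    for j in range(1,kk): print('  dark',ss[j,4],cc[j],plane(f,*cc[j],.052).round(4))
```

```text
T [222 185   8   8  57] [225.47368421 188.66666667] mean [0.5301 0.2271 0.1726] med [0.5301 0.2266 0.1753] max z 0.18357928552041256
   top face 35 [0.5312 0.2286 0.179 ]
T [267 187   7   8  48] [270.25  190.375] mean [0.5287 0.1087 0.1733] med [0.5283 0.1089 0.1762] max z 0.1829428012325103
   top face 31 [0.5298 0.1094 0.179 ]
S [276 185   9  14  91] [279.9010989  191.69230769] mean [0.5276 0.1146 0.1677] med [0.5256 0.1163 0.1676] max z 0.18283892152846576
S [243 203  10  15 116] [247.65517241 209.87068966] mean [0.5281 0.2339 0.1673] med [0.5266 0.236  0.1672] max z 0.18359892368461847
plate rear x= [0.00942003 0.59924614] yaw deg -0.5397117527123049 0.0019368950648785965
foot yrange [0.44005035 0.03065075 0.00300023] [0.62981236 0.29763655 0.01976418]
T block [360 198  27  28 395] ((373.19830322265625, 211.8706817626953), (19.695966720581055, 22.45340347290039), 23.198591232299805) [ 0.4934 -0.1722  0.052 ] [[0.474, -0.134], [0.534, -0.158], [0.513, -0.21], [0.453, -0.186]]
  dark 1 [370. 202.] [ 0.5215 -0.1626  0.052 ]
  dark 1 [383. 207.] [ 0.5081 -0.1999  0.052 ]
  dark 32 [373.5 211.5] [ 0.4945 -0.173   0.052 ]
S block [332 189  25  13 203] ((344.13763427734375, 194.95872497558594), (12.64330768585205, 22.700483322143555), 73.3007583618164) [ 0.4919 -0.1681  0.052 ] [[0.536, -0.16], [0.503, -0.248], [0.448, -0.176], [0.482, -0.096]]
  dark 7 [344.71428571 194.42857143] [ 0.4923 -0.1725  0.052 ]
```

Run:
```python
from h import *
S=load('scene')
for nm,xy,obs in(('right',(.5298,.1094),(281.7,220)),('left',(.5312,.2286),(250,233.7))):
    print(nm,'obs bottom',obs,'long',proj(S,[*xy,.079]).round(1),'short',proj(S,[*xy,.098]).round(1))
for yaw in(89.4,-90.6):
    for p in((.5298,.1094,.28),(.4934,-.1727,.28)):
        j=inverse_kinematics(p,[180,0,yaw]); print(yaw,None if j is None else np.round(j,1))
```

```text
right obs bottom (281.7, 220) long [281.3 219.6] short [281.2 213.6]
left obs bottom (250, 233.7) long [250.6 239.2] short [250.1 232.9]
89.4 [  9.6  24.2 -36.9 101.5  16.5  59.8 -33.9]
89.4 [ 32.3  20.5 -25.1 104.5  10.2  57.2   2.4]
-90.6 [ 30.4  37.5 -72.8 100.6  37.9  71.2 127. ]
-90.6 [ -26.2   28.3   55.3  107.2  -27.2   58.7 -140.1]
```

GO is on the right hook: its bottom is at (281.7,220), which matches the long prediction of (281.3,219.6), and the left one matches the short prediction. Approaching.

Run:
```python
from h import *
O=[180,0,89.4]
manip.set_gripper(.045,30)
manip.movep([.5305,.1092,.26],O); s=manip.observe(); print(s['clock'],s['ee_pos'],s['force'])
manip.move_straight([.5305,.1092,.169],max_speed=.1)
s=manip.observe(); print(s['clock'],s['ee_pos'],s['force'],s['torque'])
for n in('scene','top'): f=grab(n); 
a=load('scene')['img'][:,:,::-1][150:240,220:340]; b=load('top')['img'][:,:,::-1][150:230,210:320]
m=np.zeros((600,800,3),np.uint8); m[:300,:400]=cv2.resize(a,(400,300),interpolation=2); m[:290,400:]=cv2.resize(b,(400,290),interpolation=2); cv2.imwrite('pics/app.png',m[:300])
```

```text
3.1417 [0.53075914 0.10827293 0.25990207] [-0.0070711   0.3698529   0.35420169]
4.2 [0.53077662 0.10930653 0.16953409] [-0.9247925  -0.28134288  0.2135269 ] [ 0.02015901  0.01406193 -0.0166951 ]
```

View pics/app.png

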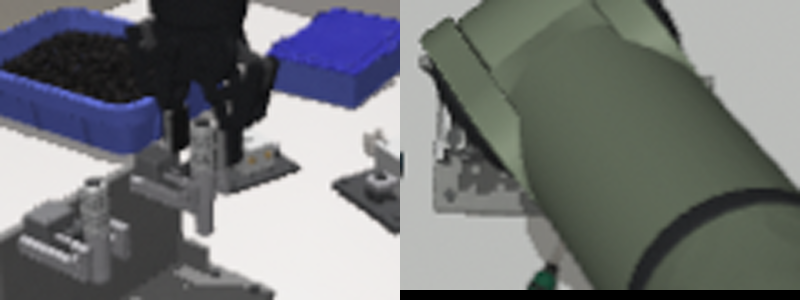

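The fingers flank the right gauge's handle, at left-panel (205,140), and the arm hides the top view. Closing lightly.

Run:
```python
from h import *
def p(t):
    s=manip.observe(); print(t,round(s['clock'],2),s['ee_pos'].round(4) if hasattr(s['ee_pos'],'round') else s['ee_pos'],np.round(s['force'],2),np.round(s['torque'],2),s['gripper_width'],s['grip_force'])
manip.hold(.3);p('before')
manip.set_gripper(.0,20); manip.hold(.3);p('light')
manip.set_gripper(.0,70); manip.hold(.3);p('firm')
```

```text
before 4.6 [0.5306 0.1092 0.1691] [ 0.36  0.27 -0.24] [-0.01  0.04  0.  ] 0.04494653110768824 0.0
light 5.26 [0.5306 0.1092 0.1691] [ 0.82 -0.22  2.25] [-0.05 -0.22  0.01] 0.01566107507874811 23.721744418144226
firm 5.78 [0.5306 0.1092 0.1691] [ 0.3  -0.73  5.14] [-0.2  -0.22 -0.06] 0.015165772727362073 68.1474494934082
```

```bash
cat >> h.py <<'E'
def F(n=4):
    a=[]
    for _ in range(n): manip.hold(.02); a.append(manip.observe()['force'])
    return np.mean(a,0)
E
python3 - <<'E'
from h import *
X=np.array([np.cos(np.radians(-.6)),np.sin(np.radians(-.6)),0]); p=np.array([.5305,.1092,.169]); 
for i in range(4):
    f=F(); print('up',i,f.round(2))
    if f[2]<.5: break
    p[2]+=.00025; manip.move_straight(p.tolist(),max_speed=.02)
d=0; log=[]
while d<.0165:
    d+=.001 if d<.008 else .0005
    manip.move_straight((p+d*X).tolist(),max_speed=.02)
    f=F(); e=np.array(manip.observe()['ee_pos']); log.append((d,f@X)); print(round(d*1e3,1),((e-p)@X*1e3).round(2),f.round(2))
    if -f@X>11.5: break
    if len(log)>2 and d>.008 and (log[-2][1]-log[-1][1])>1.5: break
np.save('p.npy',np.r_[p,d]); print(p,manip.observe()['clock'])
E
```

```text
up 0 [ 0.74 -0.36  4.97]
up 1 [1.48 0.21 1.58]
up 2 [-0.07  0.12 -2.06]
1.0 0.71 [-1.83 -0.1  -2.57]
2.0 1.83 [-2.84  0.06 -4.19]
3.0 2.9 [-3.15  0.21 -4.59]
4.0 3.95 [-4.4  -0.04 -4.57]
5.0 4.96 [-4.57 -0.16 -4.36]
6.0 5.94 [-4.8  -0.5  -4.42]
7.0 6.87 [-5.46 -0.4  -4.06]
8.0 7.83 [-5.55 -0.43 -3.74]
8.5 8.31 [-6.02 -0.51 -3.58]
9.0 8.78 [-6.24 -0.06 -3.86]
9.5 9.25 [-6.29 -0.65 -3.33]
10.0 9.7 [-6.19 -0.76 -2.68]
10.5 10.18 [-6.48 -0.51 -3.13]
11.0 10.63 [-6.73 -0.42 -2.38]
11.5 11.17 [-7.63 -0.23 -2.72]
12.0 11.61 [-7.23 -0.62 -2.9 ]
12.5 12.09 [-7.51 -0.19 -2.58]
13.0 12.55 [-7.82 -0.26 -1.9 ]
13.5 13.05 [-7.67 -0.53 -2.05]
14.0 13.51 [-8.5  -0.74 -1.72]
14.5 13.96 [-8.32 -0.49 -1.46]
15.0 14.43 [-7.97 -0.46 -1.05]
15.5 14.58 [-11.25  -0.75   1.02]
[0.5305 0.1092 0.1695] 13.7583
```

The stop is at about 14.5 mm: the force jumps to 11 N. I'll lift while holding it there.

Run:
```python
from h import *
a=np.load('p.npy'); p,d=a[:3],a[3]; X=np.array([np.cos(np.radians(-.6)),np.sin(np.radians(-.6)),0]); b=p+d*X
for h in(.001,.002,.004,.007,.010,.014,.018,.022):
    manip.move_straight((b+[0,0,h]).tolist(),max_speed=.03); f=F(3); e=np.array(manip.observe()['ee_pos']); print(h,((e-p)@X*1e3).round(2),e[2].round(4),f.round(2),manip.observe()['gripper_width'])
    if f[2]<-14: print('snag'); break
else:
    manip.move_straight((b+[0,0,.08]).tolist(),max_speed=.06); print(F(),manip.observe()['clock'],manip.observe()['gripper_width'])
```

```text
0.001 14.56 0.1702 [-10.23  -0.36  -2.97] 0.015016485358270094
0.002 14.55 0.1712 [-9.79 -0.57 -3.47] 0.01529119884336794
0.004 14.58 0.1732 [-9.98 -0.66 -2.01] 0.015380995906155813
0.007 14.63 0.1764 [-10.53  -0.62   0.55] 0.015039384160346916
0.01 14.66 0.1794 [-9.94 -0.7   0.55] 0.01471765947509189
0.014 14.74 0.1835 [-10.14  -0.82   1.53] 0.014736839979369924
0.018 14.81 0.1876 [-10.56  -0.9    1.94] 0.015061822066627513
0.022 15.02 0.1917 [-8.97 -1.03  2.02] 0.015382873172786712
[ 0.00957487  0.21728751 -2.49817529] 17.4417 0.015117145422530134
```

Run:
```python
from h import *
O=[180,0,89.4]
manip.movep([.4934,-.1727,.25],O); manip.move_straight([.4934,-.1727,.165],max_speed=.1); manip.hold(.4)
s=manip.observe(); e=np.array(s['ee_pos']); print(s['clock'],e,s['orientation'],F())
f=grab('scene'); a=f['img'][:,:,::-1][135:225,290:410]
c=cv2.resize(a,(800,600),interpolation=cv2.INTER_CUBIC)
cv2.imwrite('pics/hover.png',c)
ax=e.copy()
for z in(-.0105,-.0305,-.0585,-.0905):
    u=proj(f,ax+[0,0,z]); print(z,u.round(1),((u-[290,135]+.5)*6.667).round(0))
u=proj(f,[.4934,-.1727,.052]);print('bore',u,((u-[290,135]+.5)*6.667).round(0))
for d in((.001,0,0),(0,.001,0)): print(proj(f,np.array([.4934,-.1727,.052])+d)-u)
```

```text
19.95 [ 0.49344169 -0.17275432  0.16514424] [1.79986608e+02 6.58289878e-03 8.93977572e+01] [ 0.06384825  0.27861196 -2.71473745]
-0.0105 [346.2 165.6] [378. 207.]
-0.0305 [345.9 171.4] [376. 246.]
-0.0585 [345.4 179.3] [373. 299.]
-0.0905 [344.8 188.2] [369. 358.]
bore [344.45075924 194.31828556] [366. 399.]
[-0.26016345 -0.08273223]
[-0.15416694  0.11086534]
```

View pics/hover.png

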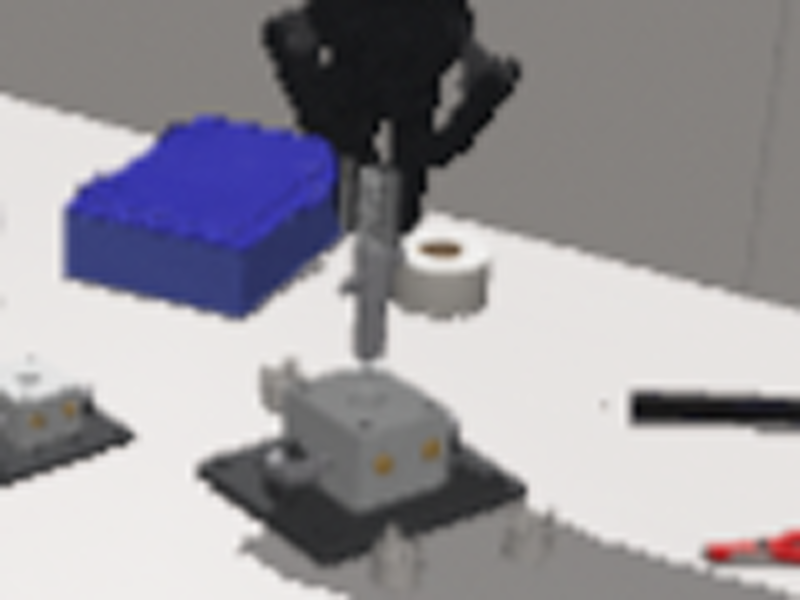

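The gauge is upright with its end at (370,360), as predicted (369,358). The bore is at (367,398), just below it. I'll lower it with force feedback.

```bash
cat > low.py <<'E'
from h import *
import sys
p=np.array([.4934,-.1727,.165]) if len(sys.argv)<2 else np.load('low.npy')
if len(sys.argv)<2:
    manip.move_straight([p[0],p[1],.145],max_speed=.05); p[2]=.145
manip.hold(.2); b=F(6) if len(sys.argv)<2 else np.load('base.npy'); np.save('base.npy',b); print('base',b.round(2))
best=p[2]; n=0; t0=manip.observe()['clock']
while manip.observe()['clock']-t0<14:
    q=p.copy(); q[2]-=.001
    manip.move_straight(q.tolist(),max_speed=.02); f=F(3)-b; h=np.hypot(f[0],f[1]); p=q
    print((p*1e3).round(1),f.round(1))
    if p[2]<.1120 and f[2]>4: print('seated?'); break
    if f[2]>9 and h<2.0: p[2]+=.0015; manip.move_straight(p.tolist(),max_speed=.03); print('flat block'); break
    if h>1.2: p[:2]+=f[:2]/h*min(.0006,.00015*h)
    if f[2]>6: p[2]+=.001
    if p[2]<.109: break
np.save('low.npy',p); s=manip.observe(); print(s['clock'],s['ee_pos'],s['torque'])
E
python3 low.py
```

```text
base [ 0.04 -0.12 -2.2 ]
[ 493.4 -172.7  144. ] [ 0.1 -0.3  0.9]
[ 493.4 -172.7  143. ] [ 0.1  0.1 -0. ]
[ 493.4 -172.7  142. ] [ 0.3 -0.  -0.1]
[ 493.4 -172.7  141. ] [ 0.  -0.2  0.6]
[ 493.4 -172.7  140. ] [ 0.5 -1.1 -0.5]
[ 493.5 -172.9  139. ] [ 0.2 -1.   0. ]
[ 493.5 -172.9  138. ] [ 0.3 -0.9 -0.9]
[ 493.5 -172.9  137. ] [ 0.1 -1.  -0.8]
[ 493.5 -172.9  136. ] [ 0.  -1.  -0.8]
[ 493.5 -172.9  135. ] [-0.3 -1.4 -0.8]
[ 493.4 -173.1  134. ] [-0.3  0.  -0.9]
[ 493.4 -173.1  133. ] [ 0.2 -0.3 -0.6]
[ 493.4 -173.1  132. ] [-0.5  0.  -0.4]
[ 493.4 -173.1  131. ] [-0.3 -0.  -0.4]
[ 493.4 -173.1  130. ] [-0.  -0.4 -0.1]
[ 493.4 -173.1  129. ] [ 0.1 -0.2 -0.9]
[ 493.4 -173.1  128. ] [0.2 0.6 0.2]
[ 493.4 -173.1  127. ] [ 0.4  0.6 -0.1]
[ 493.4 -173.1  126. ] [-0.1  0.2 -0.2]
[ 493.4 -173.1  125. ] [-0.2 -0.2 -0.1]
[ 493.4 -173.1  124. ] [-0.4  0.3 -0.1]
[ 493.4 -173.1  123. ] [-0.3 -0.2 -0. ]
[ 493.4 -173.1  122. ] [-0.6  0.3 -0.4]
[ 493.4 -173.1  121. ] [-0.2 -0.2 -0.3]
[ 493.4 -173.1  120. ] [-0.5  0.3 -0.3]
[ 493.4 -173.1  119. ] [-0.2 -0.2 -0.5]
[ 493.4 -173.1  118. ] [0.  0.2 0.2]
[ 493.4 -173.1  117. ] [-0.3  0.4 -0.5]
[ 493.4 -173.1  116. ] [ 0.5  0.3 -0.4]
[ 493.4 -173.1  115. ] [-0.3 -0.3  0.1]
[ 493.4 -173.1  114. ] [-0.7 -0.2 -0.5]
[ 493.4 -173.1  113. ] [ 0.  -0.3 -0.4]
[ 493.4 -173.1  112. ] [-0.2  0.6  0. ]
[ 493.4 -173.1  111. ] [ 0.4 -0.2 -0.5]
[ 493.4 -173.1  110. ] [-1.6 -0.1  6.8]
seated?
31.4167 [ 0.4935672  -0.17310827  0.11023423] [ 0.02677694  0.32545777 -0.00672906]
```

It seated at the predicted height (TCP 0.110). I'll release, retreat and check.

Run:
```python
from h import *
p=np.load('low.npy')
p[2]=.1105; manip.move_straight(p.tolist(),max_speed=.02); print(F())
manip.set_gripper(.045); manip.hold(.3); print(F())
manip.move_straight([p[0],p[1],.24],max_speed=.1)
manip.movep([.267,-.5,.256],[180,0,60]); manip.hold(.3)
print(manip.observe()['clock'])
f=grab('scene');t=grab('top')
m=np.zeros((600,800,3),np.uint8)
m[:,:400]=cv2.resize(f['img'][:,:,::-1][155:275,290:370],(400,600),interpolation=2)
m[:300,400:]=cv2.resize(t['img'][:,:,::-1][150:240,320:440],(400,300),interpolation=2)
m[300:,400:]=cv2.resize(f['img'][:,:,::-1][175:280,190:330],(400,300),interpolation=2)
cv2.imwrite('pics/end.png',m)
P=cloud(t); k=(P[...,2]>.1)&(P[...,2]<.14)&(P[...,1]<-.1)&(P[...,1]>-.25)&(P[...,0]>.4)&(P[...,0]<.56); q=P[k]; print(k.sum(),q.mean(0),q.max(0),'expect top .120')
```

```text
[ 0.17527611 -0.04874135 -2.24514893]
[-0.32220974 -0.84327799  0.74831034]
35.7167
41 [ 0.49294323 -0.17081124  0.11630714] [ 0.50018649 -0.16335175  0.12591829] expect top .120
```

View pics/end.png

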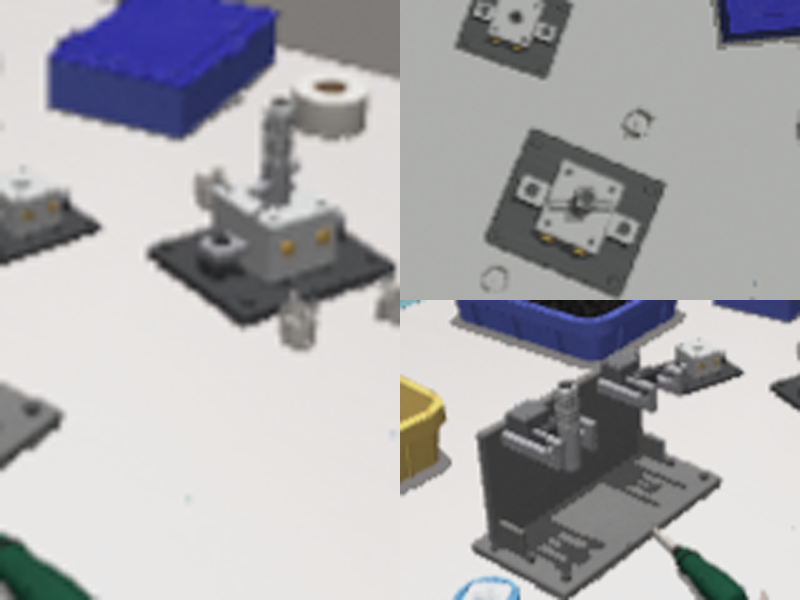

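The GO gauge stands in the bore at left-panel (278,150), the right hook is empty and the short gauge still hangs. A quick check of its height against the earlier depth bias, then I'll hand in.

Run:
```python
from h import *
t=load('top');f=load('scene');P=cloud(t)
def top(P,x,y,z): 
    k=(abs(P[...,0]-x)<.02)&(abs(P[...,1]-y)<.02)&(abs(P[...,2]-z)<.008); return k.sum(),np.median(P[k],0).round(4)
print('GO top',top(P,.4934,-.172,.120),'short top (0.179)',top(P,.5312,.2286,.179))
print('scene: handle top predicted px in panel', (proj(f,[.4934,-.1731,.120])-[290,155])*5)
```

```text
GO top (np.int64(34), array([ 0.4933, -0.1722,  0.1186])) short top (0.179) (np.int64(42), array([0.5309, 0.2276, 0.1779]))
scene: handle top predicted px in panel [278.44859006 102.61295664]
```

Seated: its top is at 0.1186 against 0.120 expected, and the reference gauge shows the same bias.

```bash
python3 -c "
from h import *
print(order.close_job())"
```

```text
the job is handed in; nothing more can be done
None
```

The GO gauge is standing in the bore with its shoulder on the block, the short gauge is still on its hook, and the job is handed in at about 36 s on the robot's clock.

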